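# Hang an electrode plate in the free bay of an electrode rack

## Task

Take the copper electrode plate that hangs in the drip stand and slide it down into the grooves of the one empty bay of the three-bay electrode rack, until it is fully home and both ends of its crossbar rest on the bottom of their open notches; then let go. Lower it in, do not drop it. Leave the two plates already in the rack and the glassware, bottles and spatula on the bench where they are.

Things in the scene. Friction and masses are not known exactly. Their poses are not given: they have to be found in the camera images.
- electrode: the loose electrode plate, about 280 g: copper slab 100 mm wide (x), 8 mm thick (y), 92 mm tall (z), with a round steel crossbar, 12 mm diameter, 150 mm long along x, its axis 92 mm above the slab's lower edge, standing out 25 mm past each side. Origin: middle of the lower edge, z up. It hangs by the bar ends in the stand's vees, lower edge 22 mm above the bench, free to swing about the bar
- electrode_tab (a point): middle of the plate's black grip tab, 123 mm above the slab's lower edge. The tab is 46 mm wide (x), 10 mm thick (y) and spans 98 (top of the bar) to 140 mm above the lower edge. Grip it from above, fingers closing along y, either way round; axes as the plate's
- bay_c: the empty bay of the rack, fixed, white plastic. Origin: centre of its underside, 8 mm above the bench; x along the slot, y across, z up. At each end (x = +-42 to 52 mm) an upright groove 11 mm wide takes a side edge of the slab; 104 mm between groove bottoms. The grooves run straight up to z = 80 mm, then flare to about 25 mm wide at z = 91 mm
- bay_c_seat (a point): where the plate's origin comes to lie when fully home: 12 mm above the empty bay's origin, same axes; plate x along bay x, either way round. The plate then has 1.5 mm play each way across the slot and 2 mm along it. Nothing clicks or springs
- bay_c_notch (a point): centre of the line on which the crossbar's axis lies when home, 104 mm above the bay's origin. Under the bar, at x = +-52 to 62 mm, the top of each end cheek (98 mm above the origin) is the bottom of an open notch 16 mm wide between two prongs, which flare outward at the top and end about 128 mm above the bay's origin
- bay_a: a bay of the same shape and frame, already filled by plate hung_a. The three bays stand side by side 75 mm apart along y, parallel, in an order that changes
- bay_b: a bay of the same shape and frame, already filled by plate hung_b
- hung_a: plate of the same shape and frame as the electrode, loose, hanging in bay_a; leave it; its top stands 160 mm above the bench
- hung_b: plate of the same shape and frame as the electrode, loose, hanging in bay_b; leave it
- rack: fixed grey base plate under the three bays, 190 mm (x) x 250 mm (y, across the bays) x 8 mm; origin at the centre of its underside
- stand: fixed drip stand: a grey tray 190 x 130 mm (x, y), 14 mm high, with two steel posts at x = +-66 mm that end in open vees (bottom of the vee 105 mm, top 122 mm above the bench) carrying the crossbar's ends. Origin: centre of the tray's underside; x along the crossbar
- jar: small amber jar, 34 mm in diameter, about 50 mm tall, standing in the drip tray beside the plate; origin at the centre of its underside
- reagent: amber bottle, 70 mm in diameter, about 150 mm tall, on the bench; origin at the centre of its underside
- beaker: open glass beaker, 72 mm in diameter, 90 mm tall; origin at the centre of its underside
- flask: green conical flask, 88 mm in diameter at the foot, 120 mm tall; origin at the centre of its underside
- wash: white plastic bottle, 56 mm in diameter, about 120 mm tall; origin at the centre of its underside
- spatula: flat spatula lying on the bench along its x; origin near its middle, on the underside

How it is judged:
By the outcome, as a careful person would: the job done as asked, in the order asked, and still so for the second after the job is handed in, with the robot touching nothing.
It also fails if it takes over 45 s, if anything falls off the work surface, if the arm or the gripper's body presses on something with over 40 N, if the wrist force passes 120 N, or if a joint passes its speed limit or range.

## Robot

A 6-joint arm with a two-finger parallel gripper is mounted at the origin on the work surface. World frame = base frame: x ahead of the robot, y to its left, z up, the work surface at z = 0. Lengths are in m, angles in rad, forces in N, time in s.
With the tool pointing down it reaches from about 0.375 to 0.975 m from the base axis. Payload 3.8 kg.
Tool frame: the origin (TCP) lies between the finger pads; the fingertips stand 25 mm ahead of it and the grasp point (between the pads) lies 6 mm ahead of it; z points along the fingers, y is the direction in which the jaws open and shut (so a half turn about z gives the same grasp; the last joint's range is limited). The gripper opens to 88 mm and grips with 3 to 60 N. Pads are 18 mm wide; open, the fingers measure 123 mm over their backs; the gripper's body (75 mm by 187 mm) begins 45 mm behind the grasp point.
Start: joints at [-1.358, 0.264, 1.604, -0, 1.274, -0.037], TCP at [0.167, -0.654, 0.264] pointing down, gripper open.
Joint ranges: [-2.63, 2.63], [-0.94, 2.18], [0.31, 2.57], [-1.31, 4.45], [0, 2.66], [-2.55, 2.55]. Speed limits (rad/s): [2.57, 2.57, 3.14, 3.14, 3.14, 3.14].

## Interface

Orientations are given as a rotation vector (axis times angle).
In Python, from plant import * gives the robot as it stands.
- The arm moves only by the shell command python3 -m inch 'ROWS' [FORCE]. ROWS is JSON, a list of rows, each a list of 7 numbers: the turn, a rotation vector about the world's x, y, z in rad, then the shift along the world's x, y, z in mm, then the opening, from -1 (shut) to 1 (fully open), so that 0 is half open. A call has 1 to 10 rows; each row shifts and turns the commanded pose from where the row before left it; what a row does not reach is not made up. A row lasts 1/10 s, in which the tool goes at most 50 mm and 8.59 degrees, less where a joint would pass 70% of its speed; a pose out of reach is approached as far as the arm can. A call with a gripper value outside its range is refused whole. The fingers move at their own pace and stop on an object; FORCE is the grip in N (left out, the last holds). Time passes only in rows, so rows that do not move let the fingers close. It gives the time, the measured TCP pose, the force and the opening at its end, in the units of the state.
- get_obs(): the state, without advancing time (a new reading comes with each control period).
- camera(name): name is "scene" or "top" or "wrist"; returns a dict with "img" (384x512x3 uint8, blue, green, red), "depth" (384x512 float32, m along the optical axis (not along the pixel's ray), 0 where there is no reading), "camera_matrix" (3x3 intrinsics, pixels), "D" ([k1, k2, p1, p2, k3] as OpenCV has them; the pictures are not rectified), "rvec" (rotation vector, rad) and "tvec" (3), from world to camera coordinates, as OpenCV has them. Camera axes: x right, y down, z forward; pixel columns grow to the right and rows downward; lengths in m; the calibration is good to about 2 mm. A picture is of the moment at which its call begins.
- close_job(): hands the job in, once; it reports no verdict.
The state is a dict: "time": time; "joint_pos": joint angles; "joint_vel": joint speeds; "joint_torque": joint torques, N m; "eef_pos": TCP position; "tool_rot": TCP orientation; "ft_force": force on the tool from outside, world axes, zero at the start; "ft_torque": the same for the moment, N m; "width": opening from 0.0 (shut) to 1.0 (fully open).
Only numpy, scipy, OpenCV 4.12 (cv2) and the standard library are available. Lean on these libraries where they do the work, as an engineer would, in place of code of your own. Each camera call takes 0.05 s, during which the arm holds its last target.

## Working session

There is one attempt and no reset: what is moved stays moved. The work goes in short steps, Python scripts to look and compute and a shell command to move; the robot and the scene stay as the last step left them, time stands still between calls to the robot, and variables do not carry over. Pictures are saved under pics/ and viewed, and the job is handed in when it is done.

```bash
ls; mkdir -p pics; python3 - <<'E'
from plant import *
import cv2,pickle
o=get_obs();print(o)
for n in("scene","top","wrist"):
    c=camera(n);pickle.dump(c,open(f"pics/{n}0.pkl","wb"));cv2.imwrite(f"pics/{n}0.png",c["img"]);print(n,c["camera_matrix"],c["D"],c["rvec"],c["tvec"])
E
```

```text
pics
{'time': 0.0, 'joint_pos': array([-1.35790834e+00,  2.64758447e-01,  1.60537876e+00, -1.82446421e-05,
        1.27370104e+00, -3.69025026e-02]), 'joint_vel': array([-0.00045423, -0.00022734,  0.00071354, -0.0001665 ,  0.00015709,
        0.00104088]), 'joint_torque': array([-2.93675563e-03, -5.02116537e+01, -3.56877494e+01,  7.25674862e-02,
        2.92725535e-02, -2.13845528e-04]), 'eef_pos': array([ 0.16671207, -0.6534063 ,  0.26238181]), 'tool_rot': array([-3.11490289e+00, -3.91080571e-01,  3.37029844e-04]), 'ft_force': array([ 0.26724369, -1.06836454, -0.15404837]), 'ft_torque': array([-0.05326626,  0.03360604, -0.02478316]), 'width': 1.0032270086322943}
scene [[488.39520842   0.         261.53814241]
 [  0.         488.39520842 190.50523361]
 [  0.           0.           1.        ]] [-0.08343099  0.          0.          0.          0.        ] [ 1.23619548  2.35206364 -0.90945315] [ 0.31805968 -0.28536081  1.79859047]
top [[391.85842608   0.         262.5399288 ]
 [  0.         391.85842608 191.2335642 ]
 [  0.           0.           1.        ]] [0.00482451 0.         0.         0.         0.        ] [ 2.21579525 -2.18299282  0.0682101 ] [0.0028822  0.58630904 1.49798032]
wrist [[330.93462723   0.         253.72016329]
 [  0.         330.93462723 188.49459627]
 [  0.           0.           1.        ]] [0.00373035 0.         0.         0.         0.        ] [-2.26762372  1.76286553  0.29154787] [-0.67423848 -0.04291787  0.39225199]
```

View pics/scene0.png

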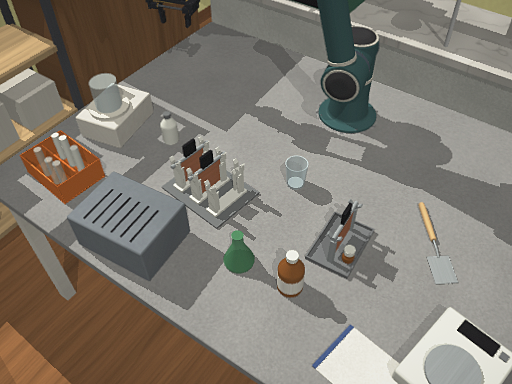

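View pics/top0.png

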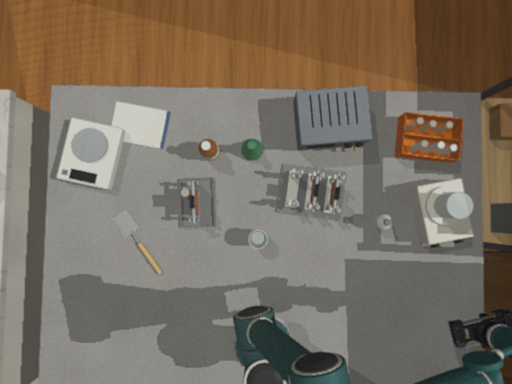

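View pics/wrist0.png

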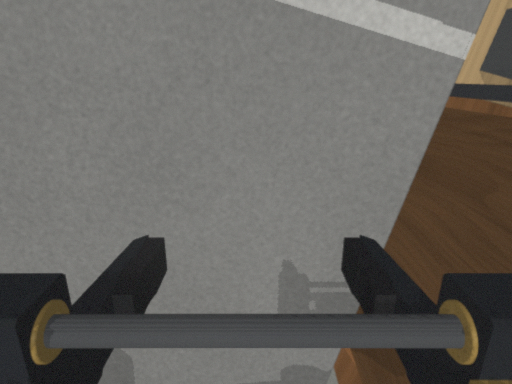

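The stand is near top-view pixel (197,203) and the rack near (312,192). The empty bay looks like the left one, near (293,190). Next I'll enlarge those areas and localise them roughly.

```bash
cat > h.py <<'E'
import numpy as np,cv2,pickle
def ray(c,u,v):
    R=cv2.Rodrigues(np.asarray(c["rvec"],float))[0];t=np.asarray(c["tvec"],float).ravel()
    p=cv2.undistortPoints(np.array([[[u,v]]],float),c["camera_matrix"],np.asarray(c["D"],float))[0,0]
    return -R.T@t, R.T@np.array([p[0],p[1],1.])
def onz(c,u,v,z):
    o,d=ray(c,u,v);return o+d*(z-o[2])/d[2]
def proj(c,P):
    return cv2.projectPoints(np.array(P,float).reshape(-1,3),np.asarray(c["rvec"],float),np.asarray(c["tvec"],float),c["camera_matrix"],np.asarray(c["D"],float))[0].reshape(-1,2)
def dep(c,u,v):
    o,d=ray(c,u,v);return o+d*c["depth"][int(v),int(u)]
def cloud(c):
    R=cv2.Rodrigues(np.asarray(c["rvec"],float))[0];t=np.asarray(c["tvec"],float).ravel()
    h,w=c["depth"].shape;uu,vv=np.meshgrid(np.arange(w),np.arange(h))
    p=cv2.undistortPoints(np.stack([uu,vv],-1).reshape(-1,1,2).astype(float),c["camera_matrix"],np.asarray(c["D"],float)).reshape(h,w,2)
    P=np.dstack([p,np.ones((h,w))])*c["depth"][...,None]
    return (P-t)@R
E
python3 - <<'E'
from h import *
c=pickle.load(open("pics/top0.pkl","rb"))
for n,p in dict(stand=(197,203),rack=(312,192),left=(293,190),beaker=(258,239),reag=(208,148),flask=(252,149)).items(): print(n,onz(c,*p,0.12).round(3),dep(c,*p).round(3))
im=c["img"][155:245,165:365]; cv2.imwrite("pics/topz.png",cv2.resize(im,None,fx=4,fy=4,interpolation=cv2.INTER_CUBIC))
c=pickle.load(open("pics/scene0.pkl","rb"))
im=c["img"][120:300,150:390]; cv2.imwrite("pics/scz.png",cv2.resize(im,None,fx=3.3,fy=3.3,interpolation=cv2.INTER_CUBIC))
E
```

```text
stand [0.535 0.247 0.12 ] [0.537 0.26  0.039]
rack [ 0.581 -0.165  0.12 ] [ 0.583 -0.172  0.069]
left [ 0.587 -0.097  0.12 ] [ 0.593 -0.106  0.013]
beaker [0.41  0.026 0.12 ] [0.402 0.026 0.006]
reag [0.734 0.212 0.12 ] [0.729 0.208 0.149]
flask [0.733 0.053 0.12 ] [0.734 0.053 0.114]
```

View pics/topz.png

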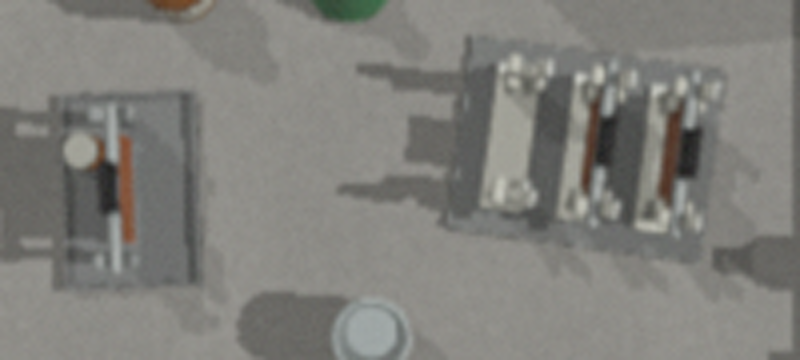

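View pics/scz.png

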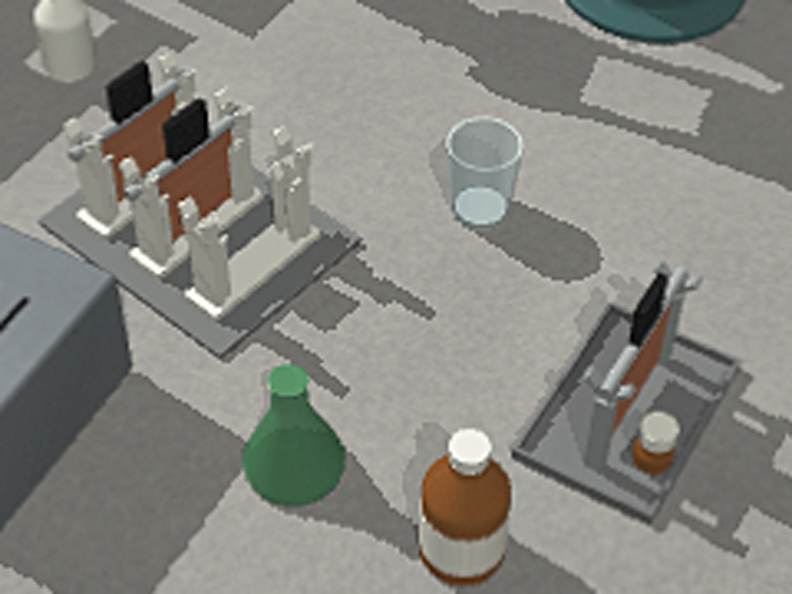

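```bash
python3 - <<'E'
from h import *
from plant import get_obs
from scipy.spatial.transform import Rotation as Ro
o=get_obs();c=pickle.load(open("pics/wrist0.pkl","rb"))
R=cv2.Rodrigues(c["rvec"])[0];C=-R.T@c["tvec"].ravel()
T=Ro.from_rotvec(o["tool_rot"]).as_matrix();print("tool",T.round(3));print("cam in tool",T.T@(C-o["eef_pos"]),"cam axes in tool\n",(T.T@R.T).round(3))
t=pickle.load(open("pics/top0.pkl","rb"));P=cloud(t)
im=t["img"].astype(int)
# black tabs / depth
sel=(P[...,2]>.14)&(P[...,2]<.18)&(P[...,0]>.35)&(P[...,0]<.72)&(t["depth"]>0)
n,l,s,ce=cv2.connectedComponentsWithStats(sel.astype(np.uint8))
for i in range(1,n):
    print(s[i],P[l==i].mean(0).round(3),P[l==i].min(0).round(3),P[l==i].max(0).round(3))
E
```

```text
tool [[ 0.969  0.247 -0.   ]
 [ 0.247 -0.969  0.002]
 [ 0.    -0.002 -1.   ]]
cam in tool [ 0.0838493   0.00049912 -0.12120848] cam axes in tool
 [[-0.001 -0.948 -0.319]
 [ 1.    -0.001 -0.001]
 [ 0.001 -0.319  0.948]]
[314 184   6  13  46] [ 0.586 -0.176  0.158] [ 0.565 -0.185  0.142] [ 0.607 -0.17   0.166]
[335 187   6  13  50] [ 0.577 -0.25   0.157] [ 0.555 -0.259  0.141] [ 0.598 -0.243  0.167]
[438 193  16  26 127] [ 0.538 -0.619  0.16 ] [ 0.495 -0.648  0.14 ] [ 0.583 -0.608  0.18 ]
[189 195   5  14  51] [0.539 0.261 0.159] [0.516 0.256 0.142] [0.562 0.269 0.166]
```

```bash
python3 -m inch '[[0,0,-0.036,10,15,40,1],[0,0,-0.036,15,20,40,1],[0,0,-0.036,25,30,30,1],[0,0,-0.036,28,35,20,1],[0,0,-0.036,28,35,10,1],[0,0,-0.036,28,35,0,1],[0,0,-0.036,28,35,0,1],[0,0,-0.036,28,35,0,1],[0,0,-0.036,28,35,0,1],[0,0,-0.036,28,35,0,1]]'; python3 -m inch '[[0,0,0,28,35,0,1],[0,0,0,28,35,0,1],[0,0,0,28,35,0,1],[0,0,0,28,35,0,1],[0,0,0,28,35,0,1],[0,0,0,28,35,0,1],[0,0,0,24,30,0,1],[0,0,0,12,15,0,1],[0,0,0,0,0,0,1],[0,0,0,0,0,0,1]]'; python3 - <<'E'
from plant import *
import cv2,pickle
o=get_obs();print(o["time"],o["eef_pos"],o["tool_rot"],abs(o["joint_vel"]).max())
n="wrist";c=camera(n);pickle.dump(c,open(f"pics/{n}1.pkl","wb"));cv2.imwrite(f"pics/{n}1.png",c["img"])
E
```

```text
time: 1.15
eef_pos: [0.4135, -0.3424, 0.4035]
tool_rot: [-3.137, 0.176, 0.0]
ft_force: [0.4, -0.3, 0.0]
width: 0.998
time: 2.15
eef_pos: [0.6165, -0.0895, 0.4033]
tool_rot: [3.136, -0.172, -0.002]
ft_force: [0.2, 0.2, 0.2]
width: 0.999
2.15 [ 0.61646908 -0.08947617  0.40327883] [ 3.13609454e+00 -1.72279222e-01 -2.09702366e-03] 0.02357038286831186
```

View pics/wrist1.png

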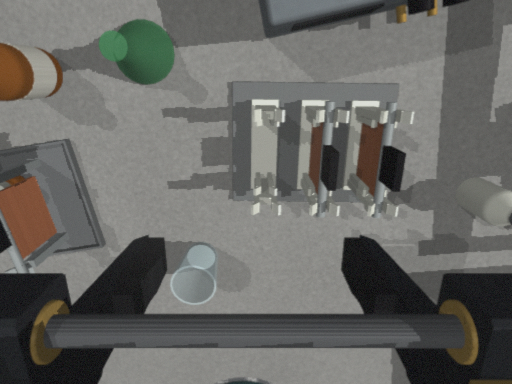

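```bash
python3 - <<'E'
from h import *
c=pickle.load(open("pics/wrist1.pkl","rb"));P=cloud(c)
im=c["img"][70:230,220:420]; cv2.imwrite("pics/w1z.png",cv2.resize(im,None,fx=4,fy=4*.93,interpolation=cv2.INTER_CUBIC)[:600])
g=c["img"].astype(int)
white=(g.min(2)>150)&(P[...,1]>-.14)&(P[...,1]<-.06)&(P[...,0]>.45)&(P[...,0]<.7)
for lo,hi in((.012,.03),(.09,.11),(.11,.125),(.125,.145)):
    s=white&(P[...,2]>lo)&(P[...,2]<hi)
    n,l,st,ce=cv2.connectedComponentsWithStats(s.astype(np.uint8))
    for i in range(1,n):
        if st[i,4]>3: print(lo,st[i],P[l==i].mean(0).round(4),P[l==i].min(0).round(4),P[l==i].max(0).round(4))
E
```

```text
0.012 [252  99  27   9 155] [ 0.6625 -0.1108  0.0163] [ 0.6533 -0.1312  0.013 ] [ 0.6689 -0.0922  0.0248]
0.012 [253 119  11   9  26] [ 0.6302 -0.0988  0.0161] [ 0.6263 -0.1054  0.0134] [ 0.6381 -0.0903  0.0184]
0.012 [261 130   6   4   9] [ 0.6185 -0.1042  0.0159] [ 0.6165 -0.1089  0.0152] [ 0.6216 -0.1011  0.0163]
0.012 [254 133   4   2   4] [ 0.6171 -0.0926  0.0166] [ 0.6164 -0.0949  0.0152] [ 0.6182 -0.0904  0.0175]
0.012 [264 135   3   4   6] [ 0.6118 -0.1062  0.0163] [ 0.609  -0.1083  0.0157] [ 0.6137 -0.1049  0.0173]
0.012 [257 137   6   3   8] [ 0.6097 -0.0976  0.0164] [ 0.6084 -0.1018  0.0142] [ 0.6112 -0.0942  0.0176]
0.012 [254 141   7   5  11] [ 0.6027 -0.0929  0.0164] [ 0.5995 -0.0981  0.0153] [ 0.6056 -0.0889  0.0177]
0.012 [262 140   3   4   6] [ 0.6038 -0.1028  0.0163] [ 0.6013 -0.1046  0.0143] [ 0.6064 -0.1011  0.018 ]
0.012 [270 142   3   7  11] [ 0.5972 -0.1141  0.0165] [ 0.5922 -0.1164  0.0155] [ 0.6021 -0.1128  0.0177]
0.012 [256 147   4   2   4] [ 0.5958 -0.0934  0.0164] [ 0.5944 -0.0956  0.0154] [ 0.5966 -0.0911  0.0172]
0.012 [261 147   6   4   8] [ 0.5929 -0.
[... 2006 characters left out ...]
.1016  0.1242] [ 0.6608 -0.1023  0.1234] [ 0.6633 -0.101   0.1248]
0.11 [259 114   2   5   6] [ 0.6549 -0.1014  0.1244] [ 0.6526 -0.1018  0.1234] [ 0.6574 -0.1003  0.125 ]
0.11 [258 206   1   6   6] [ 0.5374 -0.0866  0.1241] [ 0.5341 -0.087   0.1234] [ 0.5408 -0.0862  0.1245]
0.125 [253 109   8  13  78] [ 0.6568 -0.0972  0.1301] [ 0.6503 -0.1021  0.1251] [ 0.6642 -0.0928  0.1354]
0.125 [281 110   4  12  37] [ 0.6535 -0.1278  0.1326] [ 0.6471 -0.1299  0.1302] [ 0.66   -0.1253  0.1346]
0.125 [251 203   8  12  65] [ 0.5399 -0.0821  0.1301] [ 0.5332 -0.0872  0.1252] [ 0.5472 -0.0772  0.1349]
0.125 [278 205   3  10  29] [ 0.5367 -0.1134  0.1326] [ 0.5305 -0.1153  0.13  ] [ 0.5432 -0.1115  0.1344]
```

View pics/w1z.png

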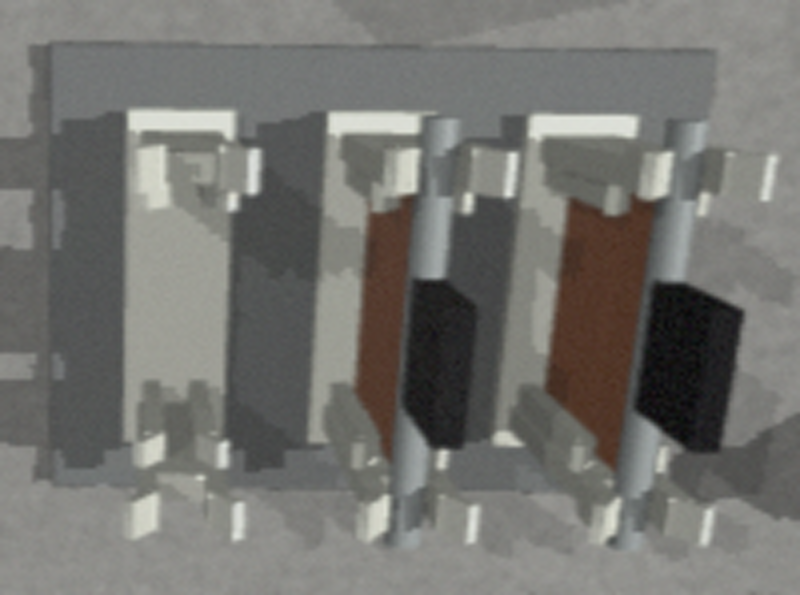

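```bash
python3 -m inch '[[0,0,0.03,-5,45,-10,1],[0,0,0.03,-5,45,-10,1],[0,0,0.03,-5,45,-10,1],[0,0,0.03,-5,45,-10,1],[0,0,0.037,-5,45,-10,1],[0,0,0,-5,45,0,1],[0,0,0,-5,45,0,1],[0,0,0,-5,35,0,1],[0,0,0,0,0,0,1],[0,0,0,0,0,0,1]]'; python3 - <<'E'
from plant import *
from h import *
n="wrist";c=camera(n);pickle.dump(c,open(f"pics/{n}2.pkl","wb"));cv2.imwrite(f"pics/{n}2.png",c["img"])
P=cloud(c);g=c["img"].astype(int);d=c["depth"]>0
reg=d&(abs(P[...,0]-.54)<.14)&(abs(P[...,1]-.26)<.1)
blk=reg&(g.max(2)<60)&(P[...,2]>.112)&(P[...,2]<.172)
top=blk&(P[...,2]>.159)
bar=reg&(P[...,2]>.112)&(P[...,2]<.125)&(g.max(2)>=60)
for k,s in(("tab",blk),("tabtop",top),("bar",bar)):
    Q=P[s];print(k,s.sum(),Q.mean(0).round(4),Q.min(0).round(4),Q.max(0).round(4))
    if len(Q)>10:
        (cx,cy),(w,h),a=cv2.minAreaRect((Q[:,:2]*1000).astype(np.float32));print(cx,cy,w,h,a)
E
```

```text
time: 3.2
eef_pos: [0.5768, 0.2599, 0.3539]
tool_rot: [3.14, 0.073, 0.0]
ft_force: [-0.1, 0.2, -1.0]
width: 0.999
tab 457 [0.5462 0.2627 0.1575] [0.5185 0.2566 0.1215] [0.5638 0.2682 0.1633]
541.1882934570312 262.30645751953125 45.18815231323242 9.45224380493164 3.173039436340332
tabtop 371 [0.5422 0.2625 0.1615] [0.5185 0.2566 0.1596] [0.5637 0.2675 0.1633]
541.0732421875 261.97747802734375 45.02262496948242 9.324712753295898 2.1258668899536133
bar 1354 [0.5527 0.263  0.1181] [0.4653 0.2385 0.112 ] [0.6154 0.2863 0.1239]
540.2188110351562 262.5133361816406 150.7093048095703 39.851417541503906 3.3516318798065186
```

View pics/wrist2.png

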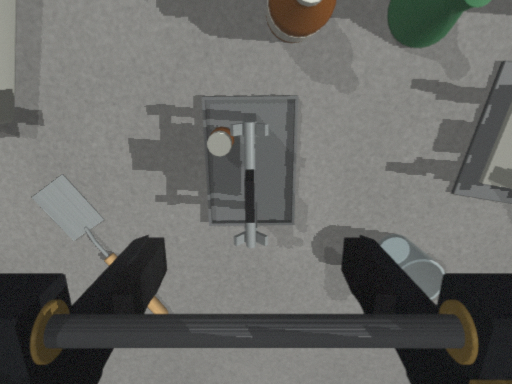

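```bash
python3 -m inch '[[0,0,0,-18,1,-40,0],[0,0,0,-18,1,-40,0],[0,0,0,0,0,-40,0],[0,0,0,0,0,-30,0],[0,0,0,0,0,-25,0],[0,0,0,0,0,-15,0],[0,0,0,0,0,-10,0],[0,0,0,0,0,0,0],[0,0,0,0,0,0,0]]' 25; python3 - <<'E'
from plant import *
from h import *
n="wrist";c=camera(n);cv2.imwrite(f"pics/{n}3.png",c["img"])
o=get_obs();print(o["eef_pos"],o["ft_force"])
E
```

```text
time: 4.15
eef_pos: [0.5419, 0.2628, 0.1549]
tool_rot: [-3.14, -0.072, -0.003]
ft_force: [0.3, 0.9, -0.4]
width: 0.504
[0.54202868 0.26313004 0.15531661] [-0.008974    0.58446543  0.84172904]
```

View pics/wrist3.png

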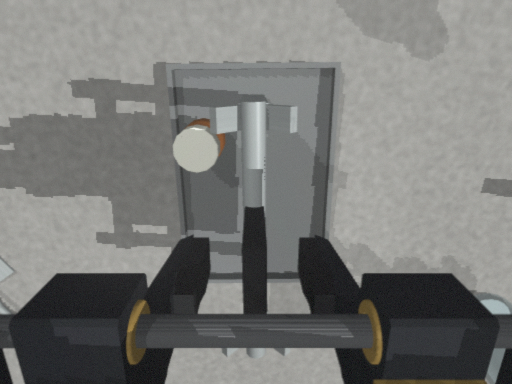

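The tab (column 255) sits centred between the fingers (inner faces at about 210 and 300). I'll go down 3 mm and close.

```bash
python3 -m inch '[[0,0,0,0,0,-3,0],[0,0,0,0,0,0,-0.5],[0,0,0,0,0,0,-1],[0,0,0,0,0,0,-1],[0,0,0,0,0,0,-1],[0,0,0,0,0,0,-1],[0,0,0,0,0,0,-1]]' 30;  python3 -m inch '[[0,0,0,0,0,5,-1],[0,0,0,0,0,15,-1],[0,0,0,0,0,25,-1],[0,0,0,0,0,35,-1],[0,0,0,0,0,40,-1],[0,0,0,0,0,35,-1],[0,0,0,0,0,15,-1],[0,0,0,0,0,0,-1],[0,0,0,0,0,0,-1]]'; python3 - <<'E'
from plant import *
from h import *
n="wrist";c=camera(n);cv2.imwrite(f"pics/{n}4.png",c["img"]);pickle.dump(c,open("pics/wrist4.pkl","wb"))
o=get_obs();print(o["eef_pos"],o["ft_force"],o["width"])
c=camera("scene");cv2.imwrite("pics/scene4.png",cv2.resize(c["img"][120:300,150:390],None,fx=3.3,fy=3.3,interpolation=cv2.INTER_CUBIC))
E
```

```text
time: 4.9
eef_pos: [0.5409, 0.2627, 0.1508]
tool_rot: [3.14, 0.074, 0.0]
ft_force: [0.7, -1.8, 0.0]
width: 0.112
time: 5.8
eef_pos: [0.5402, 0.2628, 0.3195]
tool_rot: [3.14, 0.073, -0.003]
ft_force: [-1.0, 0.6, -3.5]
width: 0.113
[0.53978364 0.26253213 0.3182282 ] [-0.85351365 -0.26274782 -2.46885839] 0.11333637469308855
```

View pics/wrist4.png

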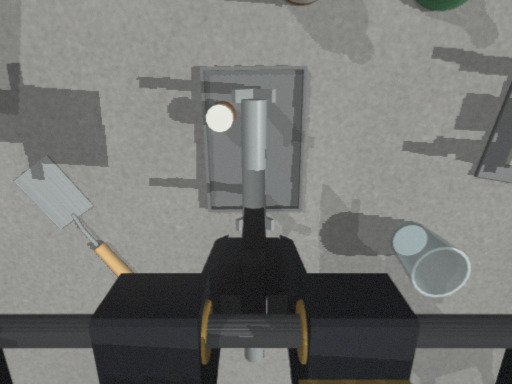

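View pics/scene4.png

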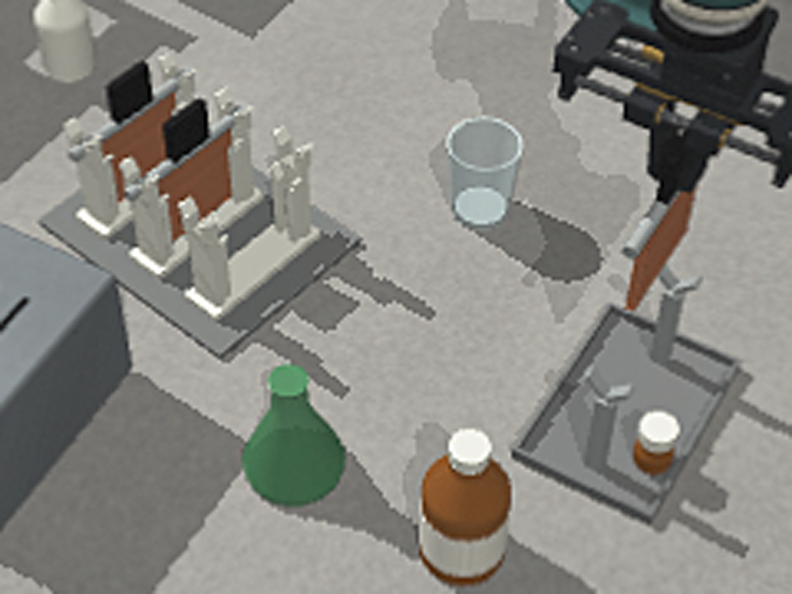

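```bash
python3 -m inch '[[0,0,0,4,-20,0,-1],[0,0,-0.03,7,-40,0,-1],[0,0,-0.03,7,-45,0,-1],[0,0,-0.03,7,-45,0,-1],[0,0,-0.03,7,-45,0,-1],[0,0,-0.03,7,-45,0,-1],[0,0,-0.024,7,-45,0,-1],[0,0,0,6,-45,0,-1],[0,0,0,5,-30,0,-1],[0,0,0,0,-6,0,-1]]';python3 -m inch '[[0,0,0,0,0,0,-1],[0,0,0,0,0,0,-1],[0,0,0,0,0,0,-1]]'; cat > look.py <<'E'
from plant import *
from h import *
import sys
from scipy.spatial.transform import Rotation as Ro
k=sys.argv[1]
for n in("wrist","scene","top"):
    c=camera(n);cv2.imwrite(f"pics/{n}{k}.png",c["img"]);pickle.dump(c,open(f"pics/{n}{k}.pkl","wb"))
    if n=="scene":cv2.imwrite(f"pics/scz{k}.png",cv2.resize(c["img"][110:260,140:340],None,fx=4,fy=4,interpolation=cv2.INTER_CUBIC))
    if n=="top":cv2.imwrite(f"pics/topz{k}.png",cv2.resize(c["img"][140:240,230:370],None,fx=5.5,fy=5.5,interpolation=cv2.INTER_CUBIC))
o=get_obs();T=Ro.from_rotvec(o["tool_rot"]).as_matrix();print(o["time"],o["eef_pos"].round(4),"yaw",np.degrees(np.arctan2(T[1,0],T[0,0])),o["ft_force"].round(2),o["ft_torque"].round(2),o["width"])
E
python3 look.py 5
```

```text
time: 6.9
eef_pos: [0.5971, -0.1064, 0.3177]
tool_rot: [3.134, -0.206, -0.007]
ft_force: [0.2, 0.5, -2.0]
width: 0.114
time: 7.2
eef_pos: [0.5976, -0.1015, 0.3201]
tool_rot: [-3.135, 0.197, 0.002]
ft_force: [0.3, 0.3, -3.0]
width: 0.112
7.35 [ 0.5978 -0.1018  0.3208] yaw -7.1885643001727635 [ 0.09  0.69 -2.72] [ 0.06 -0.01  0.03] 0.10612690948605588
```

View pics/wrist5.png

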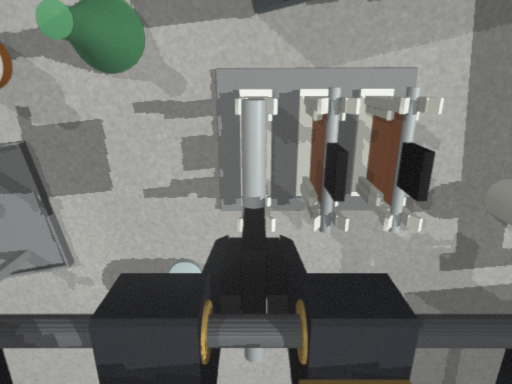

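View pics/scz5.png

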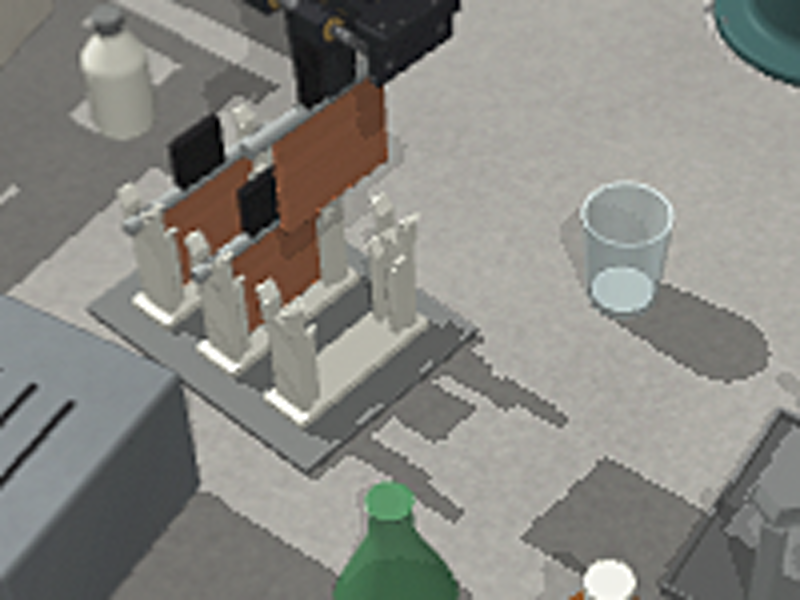

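```bash
python3 - <<'E'
from h import *
def prongs(k,yoff=0):
    c=pickle.load(open(f"pics/{k}.pkl","rb"));P=cloud(c);g=c["img"].astype(int)
    w=(g.min(2)>110)&(g.max(2)-g.min(2)<45)&(P[...,2]>.126)&(P[...,2]<.140)&(abs(P[...,0]-.58)<.12)&(P[...,1]>-.32)&(P[...,1]<-.05)
    n,l,st,ce=cv2.connectedComponentsWithStats(w.astype(np.uint8))
    for i in range(1,n):
        if st[i,4]>12:
            Q=P[l==i]; (cx,cy),(a,b),t=cv2.minAreaRect((Q[:,:2]*1000).astype(np.float32))
            print(k,st[i,:5],"cx %.1f cy %.1f  %.1fx%.1f"%(cx,cy,a,b),Q.min(0).round(4),Q.max(0).round(4))
prongs("wrist1");prongs("wrist5")
c=pickle.load(open("pics/wrist5.pkl","rb"));P=cloud(c);g=c["img"].astype(int)
b=(P[...,2]>.275)&(P[...,2]<.30)&(g.min(2)>70)&(c["depth"]>0)&(abs(P[...,1]+.1)<.05)
Q=P[b];print("bar",b.sum(),Q.min(0).round(4),Q.max(0).round(4));vv,uu=np.nonzero(b);print(uu.min(),uu.max(),vv.min(),vv.max())
for x0 in np.arange(.60,.68,.01):
    q=Q[abs(Q[:,0]-x0)<.005]
    if len(q): print(x0.round(3),q[:,1].min().round(4),q[:,1].max().round(4),q[:,2].max().round(4))
# base plate corners
m=(P[...,2]>.003)&(P[...,2]<.012)&(c["depth"]>0)&(abs(P[...,0]-.58)<.14)&(P[...,1]>-.36)&(P[...,1]<0.0)
mm=cv2.morphologyEx(m.astype(np.uint8),cv2.MORPH_OPEN,np.ones((3,3)))
cv2.imwrite("pics/base5.png",mm*255)
E
```

```text
wrist1 [252 109   9  13  92] cx 657.3 cy -97.0  9.4x14.0 [ 0.6503 -0.1019  0.1261] [ 0.6648 -0.0916  0.1354]
wrist1 [276 109   9  13  96] cx 654.0 cy -125.0  9.1x13.6 [ 0.6471 -0.1299  0.1262] [ 0.6609 -0.1202  0.1346]
wrist1 [316 110   7  13  80] cx 648.3 cy -170.2  8.5x13.8 [ 0.6414 -0.1746  0.126 ] [ 0.6555 -0.166   0.1349]
wrist1 [339 110  10  13 105] cx 644.4 cy -199.3  9.2x13.9 [ 0.6376 -0.204   0.1262] [ 0.6519 -0.1941  0.1348]
wrist1 [380 111   7  13  66] cx 639.0 cy -244.0  8.6x13.9 [ 0.632  -0.2493  0.1267] [ 0.646  -0.2401  0.135 ]
wrist1 [403 111  11  13 113] cx 635.3 cy -273.8  9.5x13.9 [ 0.6283 -0.2788  0.1261] [ 0.6423 -0.269   0.1349]
wrist1 [251 203   7  12  70] cx 540.4 cy -81.7  7.8x14.4 [ 0.5332 -0.0862  0.126 ] [ 0.5477 -0.0771  0.1349]
wrist1 [273 203   8  12  75] cx 537.4 cy -110.5  8.8x14.2 [ 0.5304 -0.1153  0.1263] [ 0.5447 -0.1061  0.1344]
wrist1 [309 204   8  12  66] cx 531.4 cy -156.1  10.1x14.4 [ 0.524  -0.1616  0.126 ] [ 0.5389 -0.1512  0.1348]
wrist1 [330 204  10  12  85] cx 528.0 cy -184.3  10.1x14.1 [ 0.5207 -0.1901  0.1262] [ 0.5346 -0.1795  0.1346]

[... 1133 characters left out ...]
1.2 cy -155.6  8.4x14.6 [ 0.5242 -0.1607  0.126 ] [ 0.5386 -0.1509  0.1354]
wrist5 [337 216  12  16 133] cx 527.4 cy -184.9  9.1x14.5 [ 0.52   -0.1902  0.126 ] [ 0.5348 -0.1797  0.135 ]
wrist5 [383 216   8  16  88] cx 521.7 cy -230.1  8.7x15.0 [ 0.5143 -0.2347  0.126 ] [ 0.5294 -0.2252  0.1345]
wrist5 [410 216  12  15 144] cx 518.1 cy -259.5  8.9x14.8 [ 0.5105 -0.2641  0.126 ] [ 0.5256 -0.2549  0.1346]
bar 3043 [ 0.521  -0.1212  0.2814] [ 0.672  -0.0866  0.3   ]
219 292 99 362
0.6 -0.1086 -0.1086 0.283
0.61 -0.1212 -0.0868 0.2997
0.62 -0.1109 -0.0981 0.3
0.63 -0.1121 -0.0994 0.2904
0.64 -0.1133 -0.1007 0.2902
0.65 -0.1144 -0.1021 0.2902
0.66 -0.1161 -0.1029 0.2908
0.67 -0.1168 -0.1045 0.2904
```

View pics/base5.png

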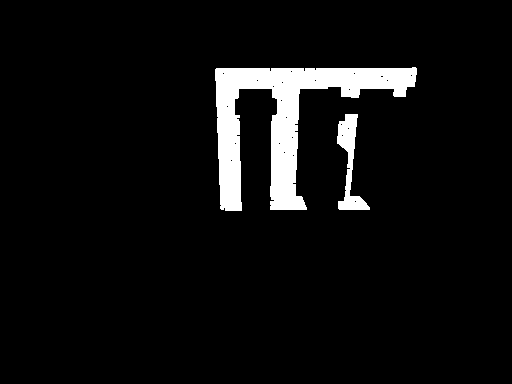

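```bash
python3 - <<'E'
from h import *
c=pickle.load(open("pics/wrist5.pkl","rb"))
im=c["img"][55:275,205:345];cv2.imwrite("pics/w5z.png",cv2.resize(im,None,fx=2.7*1.3,fy=2.7,interpolation=cv2.INTER_CUBIC))
c=pickle.load(open("pics/wrist1.pkl","rb"))
im=c["img"][75:225,225:300];cv2.imwrite("pics/w1zz.png",cv2.resize(im,None,fx=4,fy=4,interpolation=cv2.INTER_CUBIC))
E
```

```text
(no output)
```

View pics/w5z.png

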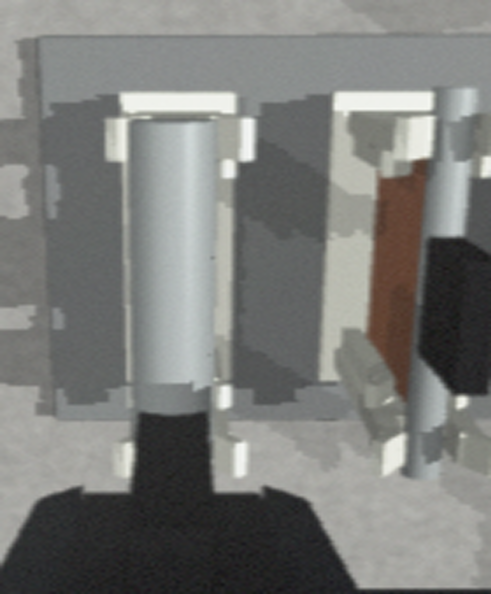

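View pics/w1zz.png

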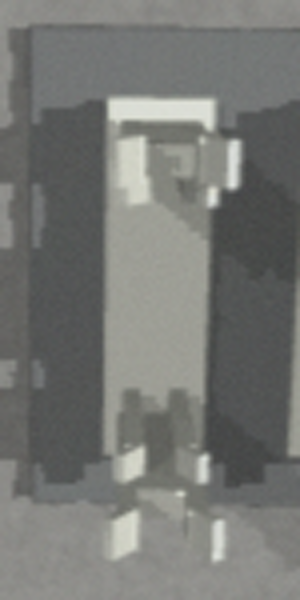

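Both frames agree on the bay: centre (0.5972, -0.1034), yaw about -7.05°. All three bays give the same spacing. The bar is centred at (0.5976, -0.1017), yaw -7.0°, with the slab's lower edge near 0.192. I'll shift y by -1.6 mm and lower the plate to just above the grooves.

```bash
python3 -m inch '[[0,0,0,-0.4,-1.6,-5,-1],[0,0,0,0,0,-15,-1],[0,0,0,0,0,-20,-1],[0,0,0,0,0,-20,-1],[0,0,0,0,0,-15,-1],[0,0,0,0,0,-5,-1],[0,0,0,0,0,0,-1],[0,0,0,0,0,0,-1]]'; python3 look.py 6
cat > chk.py <<'E'
from h import *
import sys
c=pickle.load(open(f"pics/wrist{sys.argv[1]}.pkl","rb"));z0=float(sys.argv[2]);P=cloud(c);g=c["img"].astype(int)
b=(abs(P[...,2]-z0)<.012)&(g.min(2)>70)&(c["depth"]>0)&(abs(P[...,1]+.1)<.02)&(P[...,0]>.62)&(P[...,0]<.69)
Q=P[b]
xs=np.arange(.63,.675,.005);m=[]
for x in xs:
    q=Q[abs(Q[:,0]-x)<.004]
    m.append((x,(q[:,1].min()+q[:,1].max())/2,np.percentile(q[:,2],95))) if len(q)>5 else None
m=np.array(m);k=np.polyfit(m[:,0],m[:,1],1);print("yaw",np.degrees(np.arctan(k[0])),"y at .5972",np.polyval(k,.5972),"xend",Q[:,0].max(),"ztop",np.median(m[:,2]))
E
python3 chk.py 6 .205
```

```text
time: 8.15
eef_pos: [0.598, -0.1047, 0.2414]
tool_rot: [3.135, -0.2, 0.002]
ft_force: [0.6, 0.1, -2.0]
width: 0.109
8.3 [ 0.5982 -0.1048  0.2421] yaw -7.288053435980487 [ 0.29  0.29 -2.07] [ 0.03 -0.02  0.03] 0.11078566581514455
yaw -6.748966995231786 y at .5972 -0.1052464578101836 xend 0.6723582507724023 ztop 0.21097720176840862
```

View pics/scz6.png

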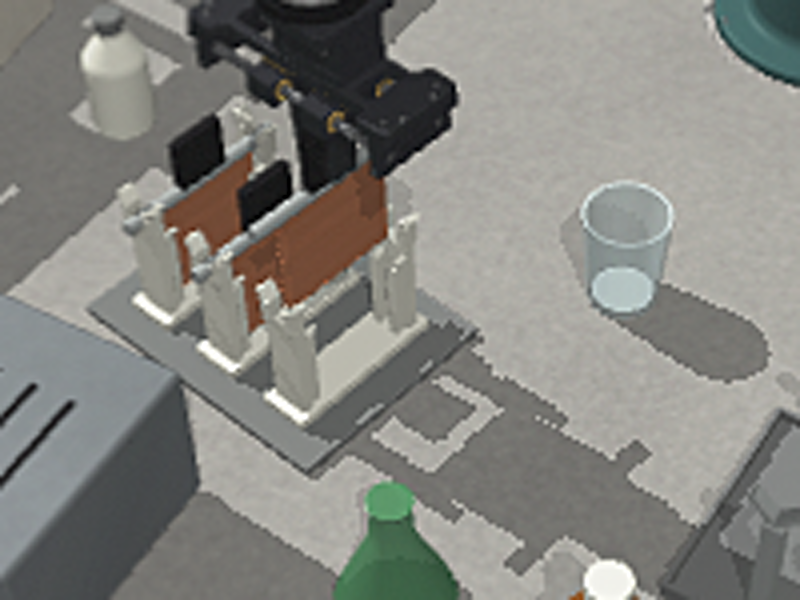

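View pics/wrist6.png

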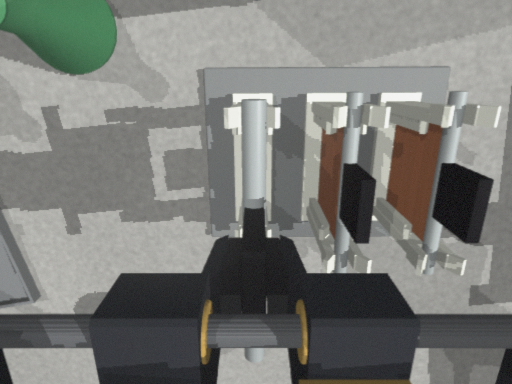

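```bash
cat > pr.py <<'E'
from h import *
import sys
def prongs(k):
    c=pickle.load(open(f"pics/wrist{k}.pkl","rb"));P=cloud(c);g=c["img"].astype(int)
    w=(g.min(2)>110)&(g.max(2)-g.min(2)<45)&(P[...,2]>.126)&(P[...,2]<.138)&(abs(P[...,0]-.58)<.12)&(P[...,1]>-.32)&(P[...,1]<-.05)
    n,l,st,ce=cv2.connectedComponentsWithStats(w.astype(np.uint8))
    B=[P[l==i] for i in range(1,n) if st[i,4]>15]
    out=[]
    for yc in(-.1034,-.1778,-.2523):
      e=[]
      for s in(1,-1):
        q=[b for b in B if abs(b[:,1].mean()-(yc-s*.0072))<.025 and (b[:,0].mean()-.588)*s>0]
        if len(q)<2: e.append(None);continue
        q=np.vstack(q);e.append(((q[:,:2].min(0)+q[:,:2].max(0))/2))
      print(k,yc,[None if i is None else i.round(4) for i in e], end=" ")
      if e[0] is not None and e[1] is not None:
        d=e[0]-e[1];print("mid",((e[0]+e[1])/2).round(4),"yaw",np.degrees(np.arctan2(d[1],d[0])).round(2))
      else: print()
for k in sys.argv[1:]: prongs(k)
E
python3 pr.py 1 5 6; python3 chk.py 5 .285; python3 chk.py 6 .205
python3 - <<'E'
from plant import *
for i in range(3):print(get_obs()["eef_pos"])
E
```

```text
1 -0.1034 [array([ 0.6559, -0.1108]), array([ 0.539 , -0.0962])] mid [ 0.5975 -0.1035] yaw -7.12
1 -0.1778 [array([ 0.6466, -0.185 ]), array([ 0.5298, -0.1707])] mid [ 0.5882 -0.1778] yaw -7.01
1 -0.2523 [array([ 0.6371, -0.2594]), array([ 0.5201, -0.2446])] mid [ 0.5786 -0.252 ] yaw -7.22
5 -0.1034 [array([ 0.6554, -0.1104]), array([ 0.5384, -0.0961])] mid [ 0.5969 -0.1033] yaw -6.95
5 -0.1778 [array([ 0.6465, -0.1849]), array([ 0.5293, -0.1705])] mid [ 0.5879 -0.1777] yaw -6.98
5 -0.2523 [array([ 0.637 , -0.2598]), array([ 0.5199, -0.2447])] mid [ 0.5785 -0.2522] yaw -7.36
6 -0.1034 [array([ 0.6554, -0.1107]), None] 
6 -0.1778 [array([ 0.6461, -0.1848]), array([ 0.5295, -0.1705])] mid [ 0.5878 -0.1777] yaw -6.98
6 -0.2523 [array([ 0.6367, -0.2598]), array([ 0.5202, -0.2448])] mid [ 0.5784 -0.2523] yaw -7.34
yaw -5.818956289910856 y at .5972 -0.10271766374369765 xend 0.6719542853227224 ztop 0.2896010209849975
yaw -6.748966995231786 y at .5972 -0.1052464578101836 xend 0.6723582507724023 ztop 0.21097720176840862
[ 0.59821589 -0.10483451  0.24208668]
[ 0.59821589 -0.10483451  0.24208668]
[ 0.59821589 -0.10483451  0.24208668]
```

```bash
cat > bar.py <<'E'
from h import *
import sys
# bar silhouette rows: edges by HSV-bright gray within depth band, cast on plane of bar axis height
k,zt=sys.argv[1],float(sys.argv[2])
c=pickle.load(open(f"pics/wrist{k}.pkl","rb"));P=cloud(c)
b=((abs(P[...,2]-zt+.004)<.008)&(abs(P[...,1]+.105)<.02)&(P[...,0]>.62)).astype(np.uint8)
pts=[]
for v in range(100,205,8):
    u=np.nonzero(b[v])[0]
    if len(u)<6: continue
    zc=zt-.006
    p=(onz(c,u.min()-.5,v,zc)+onz(c,u.max()+.5,v,zc))/2;pts.append(p);
pts=np.array(pts);kf=np.polyfit(pts[:,0],pts[:,1],1)
bay=-.1034-np.tan(np.radians(7.08))*(pts[:,0]-.5972)
print("yaw",np.degrees(np.arctan(kf[0])).round(2),"y at centre",np.polyval(kf,.5972).round(4),"offset mm from bay line per row",((pts[:,1]-bay)*1000).round(1),pts[:,0].round(3))
E
python3 bar.py 5 .2900; python3 bar.py 6 .211
```

```text
yaw -7.42 y at centre -0.1014 offset mm from bay line per row [1.6 1.6 1.6 1.6 1.8 1.9 1.6 1.6 1.7 1.7 1.7 1.7 1.7 2.2] [0.671 0.667 0.664 0.66  0.656 0.653 0.649 0.645 0.641 0.637 0.633 0.628
 0.624 0.62 ]
yaw -7.4 y at centre -0.1047 offset mm from bay line per row [-1.8 -1.7 -1.7 -1.7 -1.5 -1.4 -1.7 -1.6 -1.6 -1.6 -1.6 -1.6 -1.5 -1.3] [0.671 0.668 0.664 0.66  0.657 0.653 0.649 0.645 0.641 0.637 0.633 0.629
 0.625 0.62 ]
```

```bash
python3 -m inch '[[0,0,0,-0.5,1.6,0,-1],[0,0,0,0,0,0,-1],[0,0,0,0,0,0,-1]]'; python3 look.py 7; python3 bar.py 7 .211;python3 -m inch '[[0,0,0,0,0,0,-1],[0,0,0,0,0,0,-1],[0,0,0,0,0,0,-1]]'; python3 look.py 8; python3 bar.py 8 .211
```

```text
time: 8.6
eef_pos: [0.5971, -0.103, 0.2411]
tool_rot: [3.135, -0.199, 0.001]
ft_force: [-0.1, -0.1, -1.5]
width: 0.115
8.75 [ 0.597  -0.103   0.2407] yaw -7.285033992910065 [ 0.64  0.78 -0.82] [-0.   -0.04 -0.05] 0.11302900679876103
yaw -7.59 y at centre -0.1029 offset mm from bay line per row [-0.1 -0.3 -0.1 -0.   0.2  0.2  0.   0.   0.   0.1  0.1  0.1  0.1  0.7] [0.67  0.667 0.663 0.66  0.656 0.652 0.648 0.644 0.64  0.636 0.632 0.628
 0.624 0.62 ]
time: 9.05
eef_pos: [0.5969, -0.1031, 0.2406]
tool_rot: [-3.135, 0.2, 0.0]
ft_force: [1.1, 0.7, -2.7]
width: 0.108
9.2 [ 0.5969 -0.103   0.2407] yaw -7.288117991757196 [ 0.26 -0.19 -2.82] [ 0.03 -0.    0.03] 0.10860258934011231
yaw -7.62 y at centre -0.1029 offset mm from bay line per row [-0.2 -0.2 -0.2 -0.1  0.1  0.1 -0.1 -0.1 -0.  -0.   0.   0.   0.   0.8] [0.67  0.667 0.663 0.659 0.656 0.652 0.648 0.644 0.64  0.636 0.632 0.628
 0.624 0.62 ]
```

Now centred: offset about 0 mm, yaw within 0.5°. Next I'll lower it slowly into the grooves and watch the force.

```bash
python3 -m inch '[[0,0,0,0,0,-4,-1],[0,0,0,0,0,-6,-1],[0,0,0,0,0,-6,-1],[0,0,0,0,0,-6,-1],[0,0,0,0,0,-6,-1],[0,0,0,0,0,-4,-1],[0,0,0,0,0,0,-1]]'; python3 look.py 9; python3 bar.py 9 .179
```

```text
time: 9.9
eef_pos: [0.5964, -0.1029, 0.2076]
tool_rot: [-3.135, 0.2, 0.003]
ft_force: [1.0, 0.9, -2.1]
width: 0.111
10.05 [ 0.5972 -0.1031  0.2089] yaw -7.287314694257995 [ 0.6  -0.38 -2.69] [-0.01  0.05 -0.04] 0.10685858127299806
yaw -7.51 y at centre -0.103 offset mm from bay line per row [-0.1 -0.1 -0.1 -0.1  0.2  0.2 -0.   0.   0.   0.   0.1  0.1  0.1  0.6] [0.67  0.666 0.663 0.659 0.655 0.652 0.648 0.644 0.64  0.636 0.632 0.628
 0.624 0.619]
```

View pics/scz9.png

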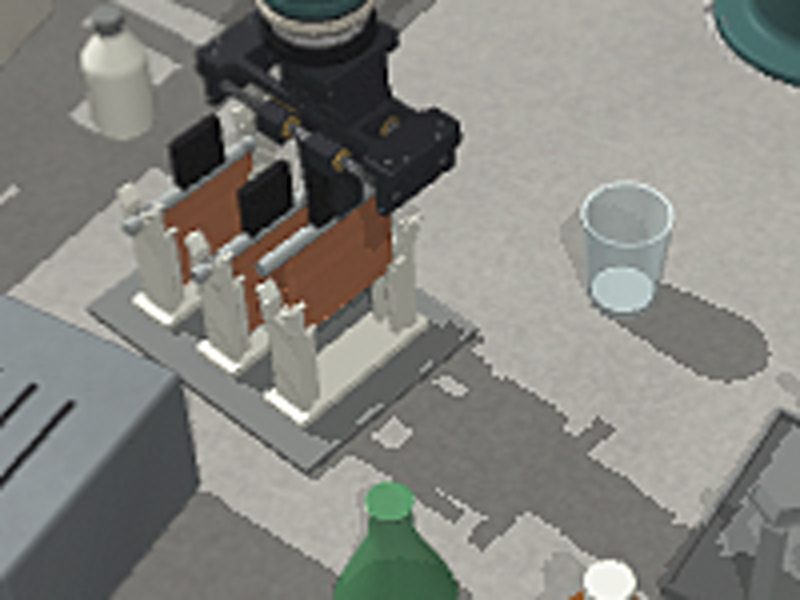

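The slab's lower edge is in the grooves with no contact load. Carrying on.

```bash
python3 -m inch '[[0,0,0,0,0,-4,-1],[0,0,0,0,0,-6,-1],[0,0,0,0,0,-6,-1],[0,0,0,0,0,-6,-1],[0,0,0,0,0,-6,-1],[0,0,0,0,0,-4,-1],[0,0,0,0,0,0,-1]]';python3 -m inch '[[0,0,0,0,0,-5,-1],[0,0,0,0,0,-5,-1],[0,0,0,0,0,-5,-1],[0,0,0,0,0,-3,-1],[0,0,0,0,0,-2,-1],[0,0,0,0,0,0,-1]]'; python3 look.py 10; python3 bar.py 10 .127
```

```text
time: 10.75
eef_pos: [0.5963, -0.1029, 0.1756]
tool_rot: [-3.135, 0.2, 0.003]
ft_force: [-0.7, 0.6, -1.5]
width: 0.112
time: 11.35
eef_pos: [0.5967, -0.103, 0.1562]
tool_rot: [-3.135, 0.2, 0.001]
ft_force: [-0.6, 0.1, -1.5]
width: 0.111
11.5 [ 0.5971 -0.1031  0.1569] yaw -7.2883007741869745 [ 0.41 -0.65 -2.23] [ 0.03 -0.04 -0.01] 0.11587495291752707
yaw -7.93 y at centre -0.1027 offset mm from bay line per row [-0.1 -0.1 -2.5  0.4  2.1 -0.5 -0.3 -0.  -0.   0.   0.   0.1  0.1  0.9] [0.67  0.667 0.663 0.659 0.656 0.652 0.648 0.644 0.64  0.636 0.632 0.628
 0.624 0.62 ]
```

View pics/wrist10.png

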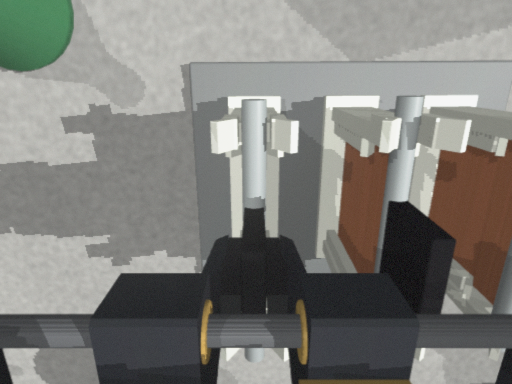

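The bar (column 254) lies between the far prongs (225 and 285). About 7 mm is left, so I'm taking fine steps and watching Fz.

```bash
python3 -m inch '[[0,0,0,0,0,-2,-1],[0,0,0,0,0,-2,-1],[0,0,0,0,0,-1,-1],[0,0,0,0,0,0,-1]]'; for i in 1; do python3 -m inch '[[0,0,0,0,0,-1,-1],[0,0,0,0,0,0,-1]]';done; python3 -m inch '[[0,0,0,0,0,-1,-1],[0,0,0,0,0,0,-1]]'
```

```text
time: 11.9
eef_pos: [0.5968, -0.103, 0.1514]
tool_rot: [-3.135, 0.2, 0.001]
ft_force: [0.9, -0.5, -1.6]
width: 0.112
time: 12.1
eef_pos: [0.5969, -0.103, 0.1506]
tool_rot: [-3.135, 0.2, 0.0]
ft_force: [0.1, -0.1, -1.6]
width: 0.111
time: 12.3
eef_pos: [0.5969, -0.103, 0.1496]
tool_rot: [-3.135, 0.2, 0.0]
ft_force: [0.1, 0.3, -2.8]
width: 0.109
```

```bash
python3 -m inch '[[0,0,0,0,0,-0.7,-1],[0,0,0,0,0,0,-1]]'; python3 -m inch '[[0,0,0,0,0,-0.7,-1],[0,0,0,0,0,0,-1]]'; python3 -m inch '[[0,0,0,0,0,0,-1]]'; python3 look.py 11
```

```text
time: 12.5
eef_pos: [0.5971, -0.1031, 0.1493]
tool_rot: [3.135, -0.2, 0.0]
ft_force: [-0.9, 0.7, -0.1]
width: 0.11
time: 12.7
eef_pos: [0.5971, -0.1031, 0.1492]
tool_rot: [3.135, -0.2, 0.0]
ft_force: [-2.6, 0.4, 4.4]
width: 0.113
time: 12.8
eef_pos: [0.5971, -0.1031, 0.1492]
tool_rot: [3.135, -0.2, 0.001]
ft_force: [-2.6, 0.7, 6.1]
width: 0.112
12.95 [ 0.5971 -0.1031  0.1492] yaw -7.287864401245325 [-3.45  0.81  5.98] [ 0.13  0.49 -0.01] 0.11293308818239735
```

View pics/scz11.png

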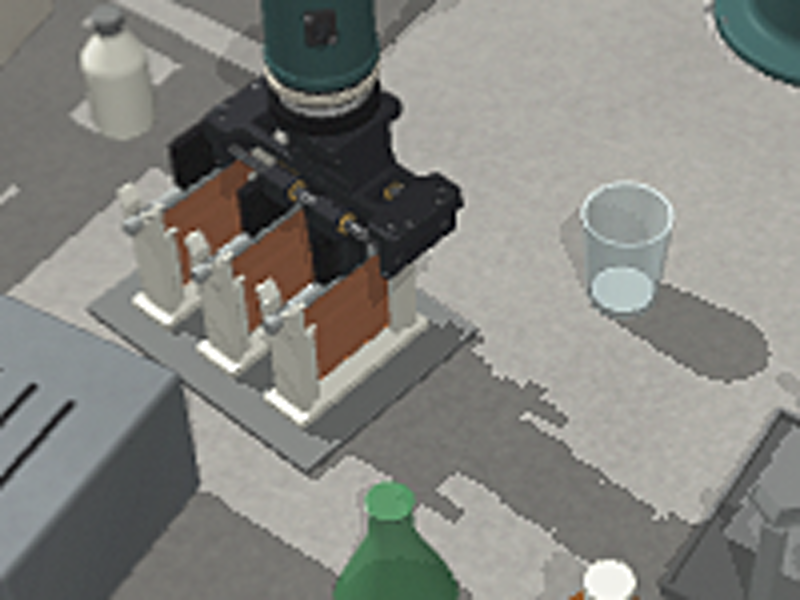

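```bash
python3 - <<'E'
from h import *
c=pickle.load(open("pics/wrist11.pkl","rb"));P=cloud(c);g=c["img"].astype(int)
for nm,y0 in(("c",-.1034),("mid",-.1778),("far",-.2523)):
  b=(abs(P[...,1]-(y0-.0075+(.655-P[...,0])*.124))<.0025)&(P[...,0]>.62)&(P[...,0]<.668)&(P[...,2]>.10)
  print(nm,b.sum(),"bar top z",np.percentile(P[b][:,2],[10,50,90]).round(4) if b.any() else None)
E
```

```text
c 1628 bar top z [0.1173 0.1184 0.2058]
mid 1061 bar top z [0.1167 0.1179 0.1188]
far 0 bar top z None
```

The bar top is at 0.118, matching the neighbour and the expected home height, and the contact force is light. I'll open part way, since the neighbouring tab is close, and then retreat straight up.

```bash
python3 -m inch '[[0,0,0,0,0,0,-0.7],[0,0,0,0,0,0,-0.6],[0,0,0,0,0,0,-0.4],[0,0,0,0,0,0,-0.3],[0,0,0,0,0,0,-0.3],[0,0,0,0,0,0,-0.3]]'; python3 look.py 12
```

```text
time: 13.55
eef_pos: [0.597, -0.103, 0.1482]
tool_rot: [-3.135, 0.2, 0.0]
ft_force: [-0.4, -0.7, 0.7]
width: 0.347
13.7 [ 0.597  -0.103   0.1483] yaw -7.287275905080924 [ 0.13 -0.7   0.3 ] [ 0.08 -0.02  0.02] 0.3485303511889694
```

View pics/wrist12.png

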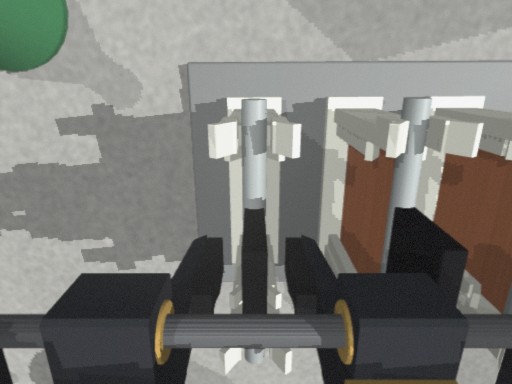

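Both fingers are clear of the tab (about 222 and 288, with the tab at 244–268). I'll rise slowly, then move well away.

```bash
python3 -m inch '[[0,0,0,0,0,5,-0.3],[0,0,0,0,0,10,-0.3],[0,0,0,0,0,20,-0.3],[0,0,0,0,0,30,-0.3],[0,0,0,0,0,40,-0.3],[0,0,0,0,0,40,-0.3],[0,0,0,0,0,40,-0.3],[0,0,0,0,0,20,-0.3],[0,0,0,0,0,0,-0.3],[0,0,0,0,0,0,-0.3]]'; python3 look.py 13;  python3 pr.py 13; python3 - <<'E'
from h import *
c=pickle.load(open("pics/wrist13.pkl","rb"));P=cloud(c);g=c["img"].astype(int)
for nm,x0,y0 in(("c",.5972,-.1034),("mid",.588,-.1778),("far",.5785,-.2523)):
  a=np.radians(-7.08);X=(P[...,0]-x0)*np.cos(a)+(P[...,1]-y0)*np.sin(a);Y=-(P[...,0]-x0)*np.sin(a)+(P[...,1]-y0)*np.cos(a)
  v=c["depth"]>0
  for lab,lo,hi in(("bar+x",63,74),("bar+x in",30,50),("bar-x",-74,-63),("bar-x in",-50,-30)):
    b=v&(X*1e3>lo)&(X*1e3<hi)&(abs(Y)<.009)&(P[...,2]>.108)&(P[...,2]<.14)
    if b.sum()>5: print(nm,lab,b.sum(),"ztop",np.percentile(P[b][:,2],90).round(4),"Ymid mm",(1e3*(Y[b].min()+Y[b].max())/2).round(1))
  b=v&(abs(Y)<.03)&(abs(X)<.03)&(P[...,2]>.158)&(P[...,2]<.17)
  if b.sum()>5: print(nm,"tabtop z",np.median(P[b][:,2]).round(4),"X,Y mm",(1e3*(X[b].min()+X[b].max())/2).round(1),(1e3*(Y[b].min()+Y[b].max())/2).round(1))
E
```

```text
time: 14.7
eef_pos: [0.5969, -0.103, 0.3537]
tool_rot: [3.135, -0.2, 0.002]
ft_force: [-0.5, -0.3, 0.1]
width: 0.351
14.85 [ 0.596  -0.1028  0.3508] yaw -7.284474591379843 [-0.33 -0.61 -0.09] [ 0.01  0.03 -0.02] 0.3486563635123934
13 -0.1034 [array([ 0.6555, -0.1104]), array([ 0.5386, -0.0961])] mid [ 0.5971 -0.1033] yaw -6.99
13 -0.1778 [array([ 0.6462, -0.1847]), array([ 0.5293, -0.1704])] mid [ 0.5877 -0.1776] yaw -7.01
13 -0.2523 [array([ 0.6372, -0.259 ]), array([ 0.5203, -0.2448])] mid [ 0.5787 -0.2519] yaw -6.94
c bar+x 140 ztop 0.1189 Ymid mm -0.0
c bar+x in 221 ztop 0.1188 Ymid mm 0.3
c bar-x 89 ztop 0.1191 Ymid mm -0.4
c bar-x in 97 ztop 0.1186 Ymid mm 0.7
c tabtop z 0.1601 X,Y mm -0.2 0.5
mid bar+x 141 ztop 0.119 Ymid mm -0.0
mid bar+x in 211 ztop 0.1185 Ymid mm 0.3
mid bar-x 103 ztop 0.1192 Ymid mm 0.0
mid bar-x in 159 ztop 0.1185 Ymid mm 0.6
mid tabtop z 0.16 X,Y mm 0.0 0.2
far bar+x 149 ztop 0.1191 Ymid mm -0.4
far bar+x in 226 ztop 0.1186 Ymid mm 1.0
far bar-x 90 ztop 0.1189 Ymid mm -1.2
far bar-x in 185 ztop 0.1184 Ymid mm 1.0
far tabtop z 0.16 X,Y mm 0.3 0.6
```

View pics/wrist13.png

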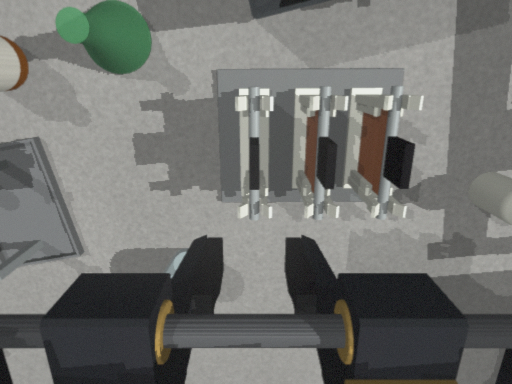

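View pics/scz13.png

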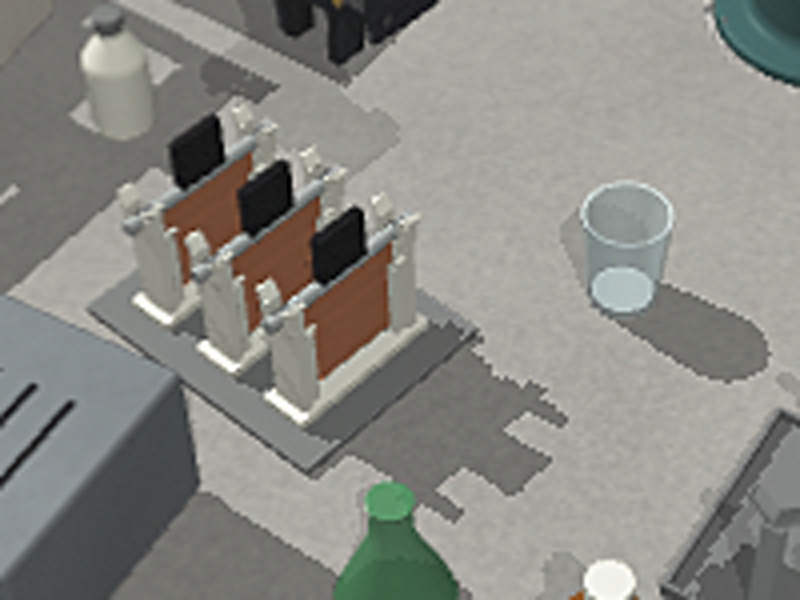

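All three plates hang alike: the bar tops at both ends and the tab tops (0.160) match the neighbours within 1 mm. Handing in.

```bash
python3 -c "
from plant import *
print(close_job())"
```

```text
the job is handed in; nothing more can be done
None
```

The copper plate is fully home in the empty bay, released, and the job is handed in at about 15 s of the 45 s limit. I gripped the tab, lifted the plate out of the stand, carried it over the rack and lowered it into the grooves. It touched bottom at about 6 N, then I let go and backed straight up.

**Last checks (final wrist image, gripper about 0.2 m above the plate):**
- **Bar:** its top is at 119 mm at both ends, the same as the two plates already in the rack. The expected height is 118 mm.
- **Tab:** its top is at 160 mm, and the plate is centred within about 0.5 mm across the slot.
- **Other items:** the two plates already in the rack look unchanged. I did not measure the glassware, bottles or spatula again. The items in view in the last pictures looked unmoved, but the jar and spatula were out of those views.

**Corrected on the way:** a y correction I took from an arm that had not settled overshot by about 1.7 mm. I fixed it before the plate reached the grooves. The plate's yaw measured up to 0.5° off the bay's before it went in, with no sign of binding in the force readings.

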